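# Square the clamp bar against the sprung rail of a watch-strap jig

## Robot

A 7-joint arm with a two-finger parallel gripper is mounted at the origin on the work surface. World frame = base frame: x ahead of the robot, y to its left, z up, the work surface at z = 0. Lengths are in mm, angles in rad, forces in N, time in s.
With the tool pointing down it reaches from about 400 to 875 mm from the base axis. Payload 19.3 kg.
Tool frame: the origin (TCP) lies midway between the tips of the shut fingers; the grasp point (between the pads) lies 19 mm behind it; z points along the fingers, x is the direction in which the jaws open and shut, and the axes are right-handed (so a half turn about z gives the same grasp; the last joint's range is limited). The gripper opens to 85 mm and grips with 20 to 120 N. Pads are 22 mm wide; open, the fingers measure 114 mm over their backs; the gripper's body (76 mm by 85 mm) begins 54 mm behind the grasp point. The pads swing forward as they close: fully open they stand 13 mm farther back than shut.
Start: joints at [1.094, 0.521, -0.036, 1.599, 0.021, 1.021, -0.113], TCP at [247.267, -573.998, 231.291] pointing down, gripper open.
Joint ranges: [-2.91, 2.91], [-0.3, 2.13], [-1.5, 1.42], [0.17, 2.43], [-1.26, 4.41], [0.16, 1.93], [-2.52, 2.52]. Speed limits (rad/s): [1.89, 1.89, 2.39, 2.39, 3.01, 3.01, 3.01].

## Interface

Orientations are given as a 3x3 rotation matrix whose columns are the frame's x, y, z axes.
In Python, from station import read_state, read_camera, camera_model, job_done gives the robot as it stands.
- The arm moves only by the shell command python3 -m creep 'ROWS' [OPENING] [FORCE]. ROWS is text: rows parted by semicolons, each of 4 numbers parted by spaces: the shift along the tool's x, y, z in cm, then the turn about the tool's z in units of 8 degrees (1.0 is 8 degrees). In form: x y z spin; .... A call has 1 to 8 rows; each row is the pose to reach, as a shift and turn from the pose commanded when the call began, along the tool's axes at that moment; what a row does not reach only later rows make up. A row lasts 1/8 s, in which the tool goes at most 62.5 mm and 10.7 degrees, less where a joint would pass 70% of its speed; a pose out of reach is approached as far as the arm can. A call with a gripper value outside its range is refused whole. OPENING is the finger opening in cm, from 0 to 8.54, set as the call begins (- or left out, the last holds). The fingers move at their own pace and stop on an object; FORCE is the grip in N (left out, the last holds). Time passes only in rows, so rows that repeat a pose let the fingers close. It gives the time, the measured TCP pose, the force and the opening at its end, in the units of the state.
- read_state(): the state, without advancing time (a new reading comes with each control period).
- read_camera(name): name is "side" or "top" or "wrist"; returns (picture, depth): 400x640x3 uint8, red, green, blue; 400x640 float32, mm along the optical axis (not along the pixel's ray), 0 where there is no reading.
- camera_model(name): a dict with "fx", "fy", "cx", "cy" (pixels), "cam_to_world" (4x4, takes a point from camera to world coordinates). Camera axes: x right, y up, looking along -z (the intrinsics and any distortion apply to the point x, -y, -z); pixel columns grow to the right and rows downward; lengths in mm; the calibration is good to about 2 mm. The wrist camera is an equidistant fisheye: a pixel r from the principal point sees the ray r / f radians off the axis. A picture is of the moment at which its call begins: read the wrist's pose just before it. camera_model takes no time and is no camera call; for the wrist camera it gives the pose at the moment of the call.
- job_done(): hands the job in, once; it reports no verdict.
The state is a dict: "time": time; "q": joint angles; "qvel": joint speeds; "tau": joint torques, N m; "eef_pos": TCP position; "eef_rot": TCP orientation; "contact_force": force on the tool from outside, world axes, zero at the start; "ft_torque": the same for the moment, N m; "opening": finger opening in mm.
Only numpy, scipy, OpenCV 4.12 (cv2) and the standard library are available. Lean on these libraries where they do the work, as an engineer would, in place of code of your own. Each camera call takes 0.05 s, during which the arm holds its last target.

## Task

Lift the small aluminium canister off the watch-strap jig and stand it upright in the empty bay of the grey caddy. Then gently push the loose steel bar across the jig, at two points along its length, until it lies parallel against the sprung brass rail, and press it in lightly for a moment so that the springs give (push with about 10 N, never more than 14 N). Let go, leaving the bar resting against the rail along its whole length, and disturb nothing else.

Things in the scene. Friction and masses are not known exactly. Their poses are not given: they have to be found in the camera images.
- canister_mid (a point): Centre (half-way up) of the round aluminium canister with a knurled steel twist cap, 34 mm diameter, 50 mm tall, 0.06 kg, standing upright on the jig's white plate between the bar and the rail. z is its upright axis.
- bay (a point): Centre of the inner floor of the caddy's empty bay, 4 mm above the worktop; axes as the caddy's. The bay is 132 mm (x) by 104 mm (y) inside; its walls are 4 mm thick and rise to 32 mm above the worktop. The neighbouring bay (+y) holds small upright tool handles up to 74 mm tall. The caddy is fixed to the worktop.
- jig: White plastic base plate of the strap jig, fixed, 250 mm (x) by 340 mm (y), 8 mm thick; origin at the centre of its underside on the worktop. Its x axis points from the bar's side towards the rail; the rail runs along its y.
- rail_mount: Black back block of the jig's rail, fixed to the plate, 300 mm long (y), 26 mm high on top of the plate; its frame coincides with the jig's (origin on the worktop below the plate's centre, x towards the rail). It carries an aluminium carriage and, sprung against the carriage, the brass rail that the bar must lie against. Forces on this body include those on the rail.
- rail_zone (a point): Point fixed to rail_mount (x 51 mm), NOT to the rail: middle of where the front face of the brass rail (270 mm long in y, top 26 mm above the worktop, parallel to the mount) may stand, anywhere from 18 mm before to 18 mm behind (x). No reading tells its setting: see or feel it. The rail yields straight back under 5 N per mm from zero and bottoms after 6 mm.
- bar: Loose dark steel bar, 18 mm (x) by 220 mm (y, its long axis) by 14 mm tall, about 0.43 kg, lying flat on the jig's plate; origin at the centre of its underside. It starts near the plate's edge away from the rail, up to 13 degrees askew. Sliding friction of about 2 to 4 N holds it where it is left, enough to stay against the slightly compressed rail; bearing down on it while pushing adds friction.
- watch_case: Closed cherry wood watch roll case, loose, 110 mm (x) by 190 mm (y), 70 mm tall; origin at the centre of its underside. Leave alone.
- tweezers: Steel tweezers lying on the worktop, about 125 mm long, 7 mm high; origin at mid-length underneath. Leave alone.
- loupe: Brass eye loupe, 34 mm diameter, 30 mm tall; origin at the centre of its underside. Leave alone.
- screwdriver: Small screwdriver lying on the worktop, 130 mm long. Leave alone.
Not all that is in view belongs to the job. Leave any pink look-alike of the part that bears canister_mid alone. Several things have the shape of the bar; the one meant has the colours described above.

How it is judged (in metres and radians):
On the way, in this order (a step that is already met when the one before it is completed fails the run):
1. the canister stands upright in the caddy's empty bay (x of canister_mid in the frame of bay between -0.055 and 0.055 m and y of canister_mid in the frame of bay between -0.045 and 0.045 m and z of canister_mid in the frame of bay below 0.031 m and angle between canister_mid's own z axis and vertical below 0.12 rad), for 0.2 s.
2. the bar, parallel to the rail, is pressed against it with more than 2.5 N (angle between the y axis of bar and the y axis of rail_mount, either way round below 0.02 rad and contact force between bar and rail_mount above 2.5 N), for 0.2 s.
At the end, for the whole second after the job is handed in: The canister stands upright (within 7 degrees) on the floor of the caddy's empty bay; the bar lies flat and at rest on the jig, parallel to the rail within 0.02 rad (1.1 degrees) and still in contact with it (more than 0.3 N, held by its own friction against the springs) (all of step 1 and angle between the y axis of bar and the y axis of rail_mount, either way round below 0.02 rad and contact force between bar and rail_mount above 0.3 N and linear speed of bar below 0.01 m/s and angle between bar's own z axis and vertical below 0.03 rad); the robot touches nothing.
It fails at once if the bar is pressed against the rail with more than 14 N (contact force between bar and rail_mount above 14 N).
It fails at once if the watch case moved more than 15 mm (distance of watch_case from where it was at the start of the episode above 0.015 m).
It fails at once if the tweezers moved more than 15 mm (distance of tweezers from where it was at the start of the episode above 0.015 m).
It fails at once if the loupe moved more than 15 mm (distance of loupe from where it was at the start of the episode above 0.015 m).
It fails at once if the screwdriver moved more than 15 mm (distance of screwdriver from where it was at the start of the episode above 0.015 m).
It also fails if it takes over 72 s, if anything falls off the work surface, if the arm or the gripper's body presses on something with over 40 N, if the wrist force passes 120 N, or if a joint passes its speed limit or range.

## Working session

There is one attempt and no reset: what is moved stays moved. The work goes in short steps, Python scripts to look and compute and a shell command to move; the robot and the scene stay as the last step left them, time stands still between calls to the robot, and variables do not carry over. Pictures are saved under pics/ and viewed, and the job is handed in when it is done.

```bash
ls; mkdir -p pics; python3 - <<'E'
from station import *
import cv2,numpy as np
s=read_state();print({k:np.round(v,3).tolist() for k,v in s.items()})
for n in ["top","side","wrist"]:
    m=camera_model(n);print(n,{k:np.round(v,3).tolist() for k,v in m.items()})
    p,d=read_camera(n);cv2.imwrite(f"pics/{n}0.png",p[:,:,::-1]);np.save(f"pics/{n}0.npy",d)
E
```

```text
pics
{'time': 0.0, 'q': [1.094, 0.522, -0.036, 1.6, 0.021, 1.021, -0.113], 'qvel': [-0.001, -0.001, -0.001, 0.001, -0.002, -0.0, -0.0], 'tau': [0.0, -92.708, 1.98, -36.993, 0.018, 0.008, -0.0], 'eef_pos': [247.105, -573.718, 230.761], 'eef_rot': [[0.396, -0.918, -0.001], [-0.918, -0.396, 0.001], [-0.001, 0.0, -1.0]], 'contact_force': [-0.017, -0.261, -0.274], 'ft_torque': [0.076, 0.019, 0.082], 'opening': 85.337}
top {'fx': 410.81, 'fy': 410.81, 'cx': 319.5, 'cy': 200.216, 'cam_to_world': [[0.017, 0.984, -0.177, 375.954], [-1.0, 0.014, -0.019, -31.537], [-0.017, 0.177, 0.984, 958.861], [0.0, 0.0, 0.0, 1.0]]}
side {'fx': 418.203, 'fy': 418.203, 'cx': 323.409, 'cy': 198.466, 'cam_to_world': [[0.958, 0.18, -0.224, 335.315], [-0.287, 0.606, -0.741, -740.148], [0.002, 0.774, 0.633, 661.879], [0.0, 0.0, 0.0, 1.0]]}
wrist {'fx': 309.707, 'fy': 309.707, 'cx': 320.217, 'cy': 200.403, 'cam_to_world': [[0.396, 0.884, 0.249, 311.297], [-0.918, 0.381, 0.107, -546.122], [-0.0, -0.271, 0.963, 373.299], [0.0, 0.0, 0.0, 1.0]]}
```

View pics/top0.png

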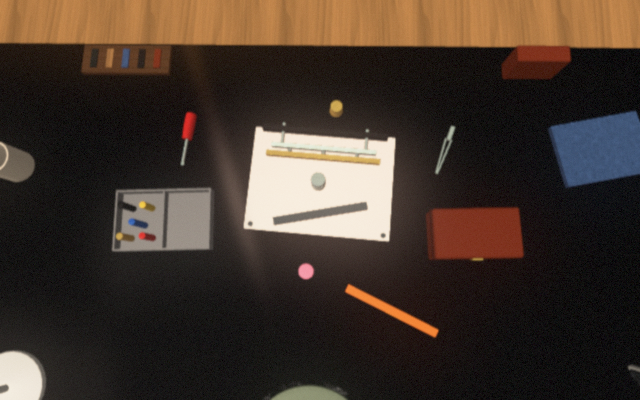

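View pics/side0.png

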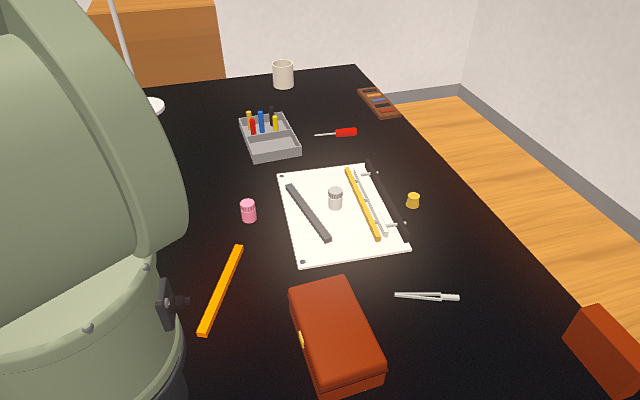

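View pics/wrist0.png

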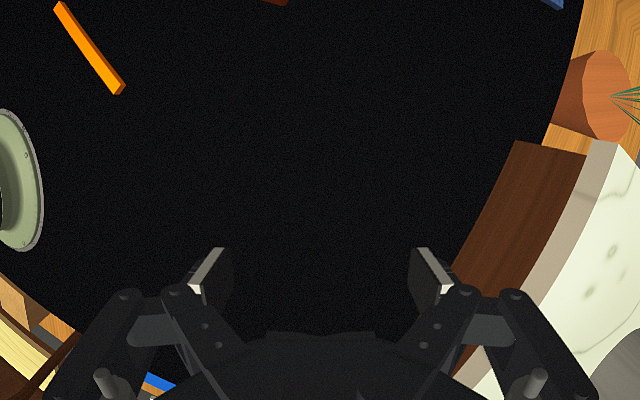

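The top picture shows the canister at about (318,181), the dark bar from (274,220) to (367,206), the brass rail from (267,153) to (380,161), and the empty bay around (189,219). I'll enlarge these for closer measurement.

```bash
cat > h.py <<'E'
import numpy as np,cv2
from station import *
def ray(n,u,v,m=None):
    m=m or camera_model(n); x=(u-m['cx'])/m['fx']; y=(v-m['cy'])/m['fy']
    if n=='wrist':
        r=np.hypot(x,y); k=np.sin(r)/r if r>1e-9 else 1; d=np.array([x*k,-y*k,-np.cos(r)])
    else: d=np.array([x,-y,-1.])
    T=np.array(m['cam_to_world']); return T[:3,3],T[:3,:3]@d
def onz(n,u,v,z,m=None):
    o,d=ray(n,u,v,m); return o+d*(z-o[2])/d[2]
def proj(n,P,m=None):
    m=m or camera_model(n);T=np.array(m['cam_to_world']);p=T[:3,:3].T@(np.array(P)-T[:3,3]);q=np.array([p[0],-p[1],-p[2]])
    if n=='wrist':
        rr=np.hypot(q[0],q[1]);th=np.arctan2(rr,q[2]);return np.array([m['cx']+m['fx']*th*q[0]/rr,m['cy']+m['fy']*th*q[1]/rr])
    return np.array([m['cx']+m['fx']*q[0]/q[2],m['cy']+m['fy']*q[1]/q[2]])
def crop(src,dst,x0,y0,x1,y1,k):
    p=cv2.imread(src)[y0:y1,x0:x1];p=cv2.resize(p,None,fx=k,fy=k,interpolation=cv2.INTER_CUBIC)
    for u in range(x0-x0%20+20,x1,20):
        cv2.line(p,((u-x0)*k,0),((u-x0)*k,6),(0,0,255),1);cv2.putText(p,str(u),((u-x0)*k+2,10),0,.35,(0,0,255))
    for v in range(y0-y0%20+20,y1,20):
        cv2.line(p,(0,(v-y0)*k),(6,(v-y0)*k),(0,0,255),1);cv2.putText(p,str(v),(8,(v-y0)*k+4),0,.35,(0,0,255))
    cv2.imwrite(dst,p)
E
python3 -c "
from h import *
crop('pics/top0.png','pics/c1.png',238,115,402,245,4)
crop('pics/top0.png','pics/c2.png',105,180,225,260,6)
crop('pics/side0.png','pics/c3.png',230,95,430,275,4)
"
```

```text
(no output)
```

View pics/c1.png

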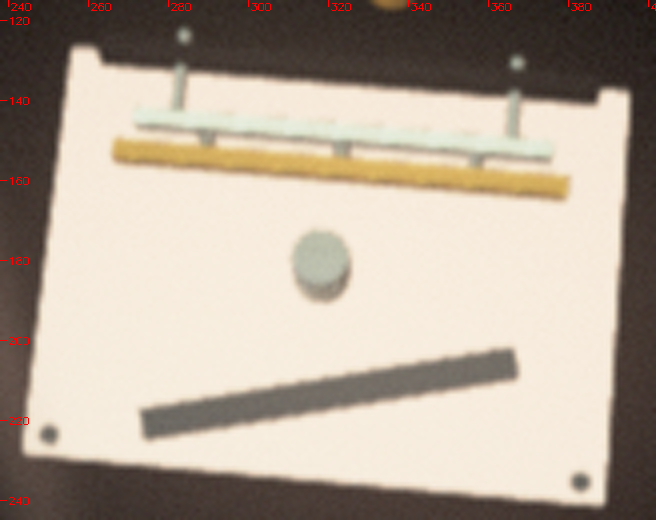

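View pics/c2.png

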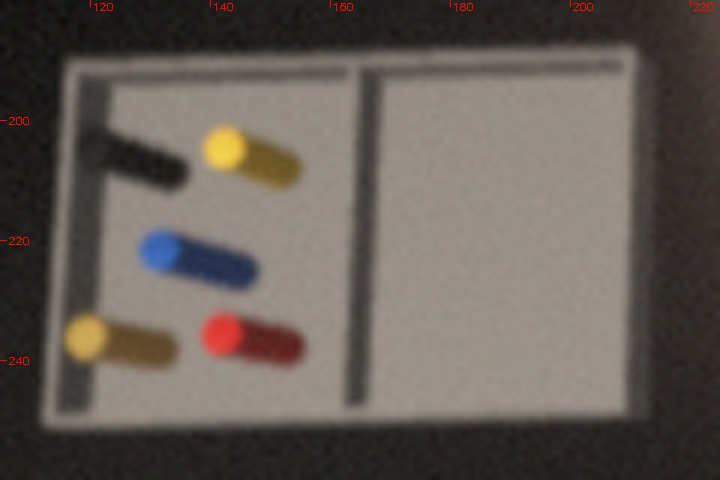

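View pics/c3.png

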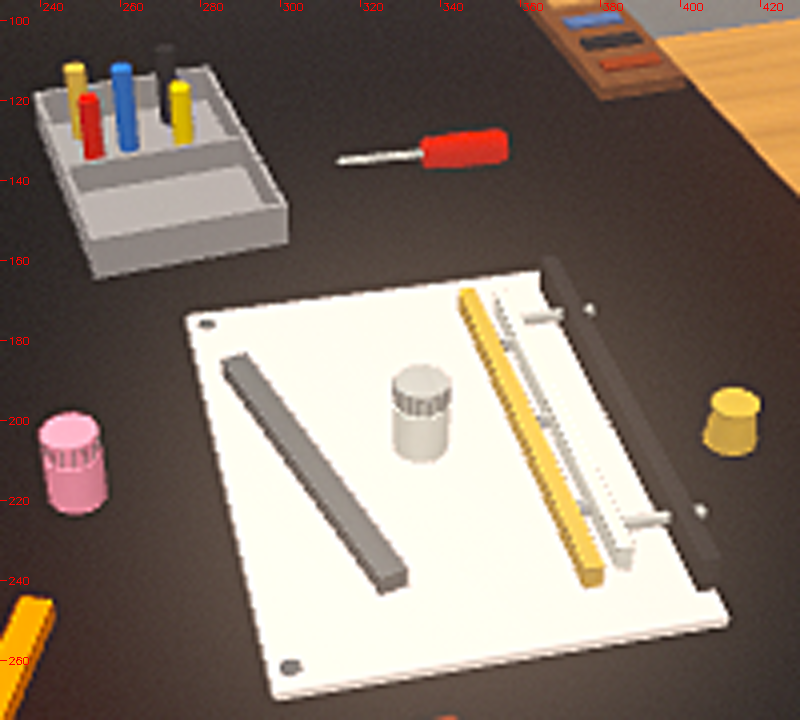

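```bash
cat > m1.py <<'E'
from h import *
np.set_printoptions(precision=1,suppress=True)
def T(l,z,f=lambda p:(238+p[0]/4,115+p[1]/4),n='top'):
    return np.array([onz(n,*f(p),z) for p in l])
pl=T([(68,46),(630,90),(606,505),(22,455)],8);print('plate',pl,np.linalg.norm(np.diff(pl,axis=0),axis=1),pl.mean(0))
b=T([(140,410),(148,440),(518,377),(514,348)],22);print('bar',b,np.linalg.norm(np.diff(b,axis=0),axis=1),b.mean(0))
d=b[2]+b[3]-b[0]-b[1];print('bar ang',np.degrees(np.arctan2(d[1],d[0])))
e=pl[1]-pl[0]+pl[2]-pl[3];print('jig -y ang',np.degrees(np.arctan2(e[1],e[0])))
r=T([(118,137),(567,176),(566,200),(114,161)],26);print('rail',r)
print('can',T([(320,257)],58))
c3=lambda p:(230+p[0]/4,95+p[1]/4)
print('side: plate',T([(187,315),(540,272),(728,625),(274,697)],8,c3,'side'))
print('bar',T([(222,360),(245,356),(380,577),(406,568)],22,c3,'side'))
print('rail front top',T([(461,290),(583,570)],26,c3,'side'))
print('can',T([(422,383)],58,c3,'side'))
c2=lambda p:(105+p[0]/6,180+p[1]/6)
print('caddy rim',T([(68,62),(638,48),(630,415),(42,425)],32,c2))
print('divider rim',T([(360,66),(345,405)],32,c2))
print('side caddy rim',T([(35,93),(208,68),(288,205),(92,240),(72,167),(242,136)],32,c3,'side'))
for n,uv in [('top',(318,179)),('top',(275,170)),('top',(190,220)),('top',(320,212)),('top',(310,156))]:
    dd=np.load(f'pics/{n}0.npy')[uv[1],uv[0]];o,k=ray(n,*uv);print(uv,o+k*dd)
E
python3 m1.py
```

```text
plate [[ 727.2  147.6    8. ]
 [ 703.  -193.4    8. ]
 [ 453.1 -175.7    8. ]
 [ 476.8  163.2    8. ]] [341.8 250.6 339.7] [590.  -14.6   8. ]
bar [[ 502.4   93.4   22. ]
 [ 485.1   88.2   22. ]
 [ 524.8 -124.    22. ]
 [ 541.7 -121.8   22. ]] [ 18.1 215.9  17.1] [513.5 -16.   22. ]
bar ang -79.52871947418315
jig -y ang -94.02933510913384
rail [[ 664.4  112.    26. ]
 [ 643.8 -152.7   26. ]
 [ 629.2 -152.    26. ]
 [ 649.6  113.8   26. ]]
can [[585.7  -9.6  58. ]]
side: plate [[ 477.5  161.1    8. ]
 [ 721.2  141.6    8. ]
 [ 697.3 -199.1    8. ]
 [ 452.  -178.7    8. ]]
bar [[ 485.7   88.2   22. ]
 [ 500.5   88.1   22. ]
 [ 525.1 -124.7   22. ]
 [ 540.6 -122.1   22. ]]
rail front top [[ 652.9  112.5   26. ]
 [ 630.4 -154.7   26. ]]
can [[584.3 -13.2  58. ]]
caddy rim [[559.2 459.   32. ]
 [567.8 237.7  32. ]
 [427.  231.7  32. ]
 [419.6 454.1  32. ]]
divider rim [[559.2 345.1  32. ]
 [429.  339.8  32. ]]
side caddy rim [[419.3 450.4  32. ]
 [556.9 452.6  32. ]
 [567.2 237.2  32. ]
 [428.1 232.   32. ]
 [429.8 331.6  32. ]
 [558.3 340.2  32. ]]
(318, 179) [586.7  -9.5  56.3]
(275, 170) [618.1  94.4  10.4]
(190, 220) [496.3 292.3   1.2]
(320, 212) [517.2 -14.6  19.4]
(310, 156) [648.1  10.9  29.2]
```

The measurements agree between the two cameras. The plate centre is about (589,-15), with its x axis at about -4.1°. The canister is about (585,-11), the bay centre about (494,290), and the rail front about (641,-20). First I'll move above the canister, with the jaws along the jig's y.

```bash
python3 -m creep '-4.8 -6.7 1.4 0.4; -9.6 -13.3 2.8 0.9; -14.4 -20 4.2 1.3; -19.2 -26.7 5.6 1.7; -24 -33.3 7 2.2; -28.7 -40 8.3 2.6; -33.5 -46.7 9.7 3; -38.3 -53.3 11 3.45'; python3 -m creep --help | head -5
```

```text
time: 1.15
eef_pos: [502.0, -149.6, 147.8]
eef_rot: [[-0.077, -0.997, 0.0], [-0.997, 0.077, -0.0], [0.0, -0.0, -1.0]]
contact_force: [1.0, -1.7, 0.3]
opening: 85.0invalid input
```

```bash
python3 -m creep '0 0 0 0;0 0 0 0'; python3 - <<'E'
from h import *
cv2.imwrite('pics/w1.png',read_camera('wrist')[0][:,:,::-1]);s=read_state();print(s['eef_pos'],s['time'])
E
```

```text
time: 1.4
eef_pos: [500.9, -151.7, 148.0]
eef_rot: [[-0.074, -0.997, -0.001], [-0.997, 0.074, -0.0], [0.0, 0.001, -1.0]]
contact_force: [0.1, -0.9, 0.5]
opening: 85.6
[ 500.69390522 -152.39833064  148.17777316] 1.45
```

```bash
python3 -m creep '-4.9 -2.4 1.3 0; -9.8 -4.9 2.6 0; -14.7 -7.36 3.8 0; -14.7 -7.36 3.8 0;-14.7 -7.36 3.8 0'; python3 - <<'E'
from h import *
m=camera_model('wrist');p,d=read_camera('wrist')
cv2.imwrite('pics/w2.png',p[:,:,::-1]);s=read_state();print(s['eef_pos'],s['time'],s['contact_force'])
for P in [(585.3,-11,58),s['eef_pos']]: print(proj('wrist',P,m))
import pickle;pickle.dump(m,open('pics/w2.pkl','wb'))
E
```

```text
time: 2.08
eef_pos: [585.3, -12.1, 110.2]
eef_rot: [[-0.077, -0.997, -0.0], [-0.997, 0.077, -0.001], [0.001, 0.0, -1.0]]
contact_force: [-0.0, -0.4, 0.8]
opening: 85.2
[585.24605161 -12.40555588 110.40973211] 2.125 [ 0.19263703 -0.2380716  -0.20727787]
[319.35242226 222.0381175 ]
[321.9627106  256.56504642]
```

View pics/w2.png

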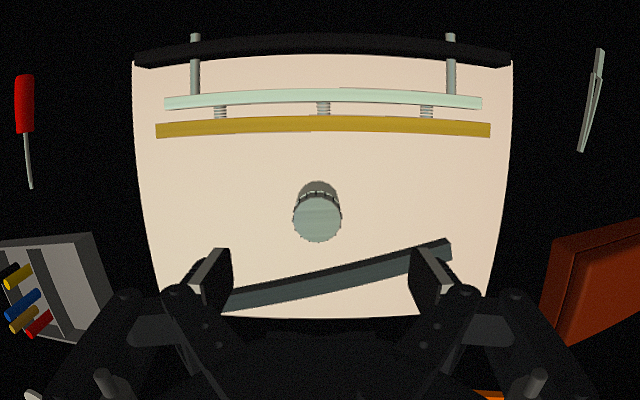

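The wrist view shows the canister top at (317,218), with the rail and bar well clear of the finger path along jig y. I'll refine the positions with this view.

```bash
python3 - <<'E'
from h import *
import pickle;m=pickle.load(open('pics/w2.pkl','rb'));np.set_printoptions(precision=1,suppress=True)
print('can',onz('wrist',317,218,58,m))
crop('pics/w2.png','pics/w2c.png',140,90,500,270,2)
for u,v in [(156,137),(490,137),(323,131)]: print('rail front',onz('wrist',u,v,26,m))
E
```

```text
can [588.3  -9.7  58. ]
rail front [654.  115.2  26. ]
rail front [ 633.8 -153.1   26. ]
rail front [643.3 -18.1  26. ]
```

View pics/w2c.png

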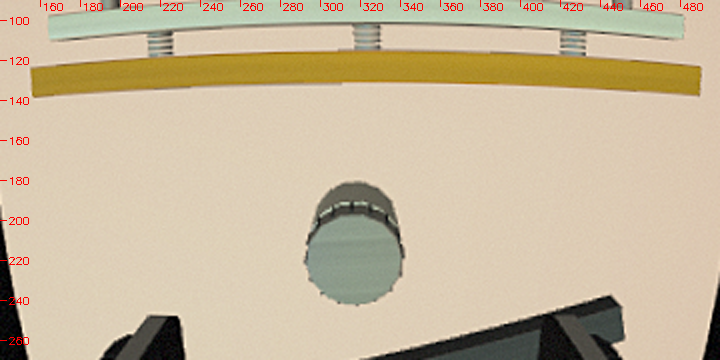

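```bash
python3 -m creep '-0.2 -0.06 4 0; -0.2 -0.06 8 0; -0.2 -0.06 9.3 0; -0.2 -0.06 9.3 0'; python3 -m creep '0 0 0 0;0 0 0 0;0 0 0 0;0 0 0 0;0 0 0 0;0 0 0 0' 2 30
```

```text
time: 2.62
eef_pos: [586.2, -9.4, 17.4]
eef_rot: [[-0.076, -0.997, -0.001], [-0.997, 0.076, -0.0], [0.0, 0.001, -1.0]]
contact_force: [0.2, 0.0, 0.9]
opening: 85.7
time: 3.38
eef_pos: [586.7, -8.3, 18.0]
eef_rot: [[-0.075, -0.997, 0.001], [-0.997, 0.075, 0.0], [-0.0, -0.001, -1.0]]
contact_force: [-2.1, -0.7, 9.9]
opening: 32.0
```

```bash
python3 - <<'E'
from h import *
s=read_state();print(s['eef_pos'],s['time'],s['contact_force'],s['opening'])
p,d=read_camera('side');cv2.imwrite('pics/s3.png',p[:,:,::-1]);crop('pics/s3.png','pics/s3c.png',260,110,420,250,5)
E
```

```text
[586.74198548  -8.32066001  17.95206894] 3.375 [-2.1293171  -0.67947348  9.86872066] 32.0115660205903
```

View pics/s3c.png

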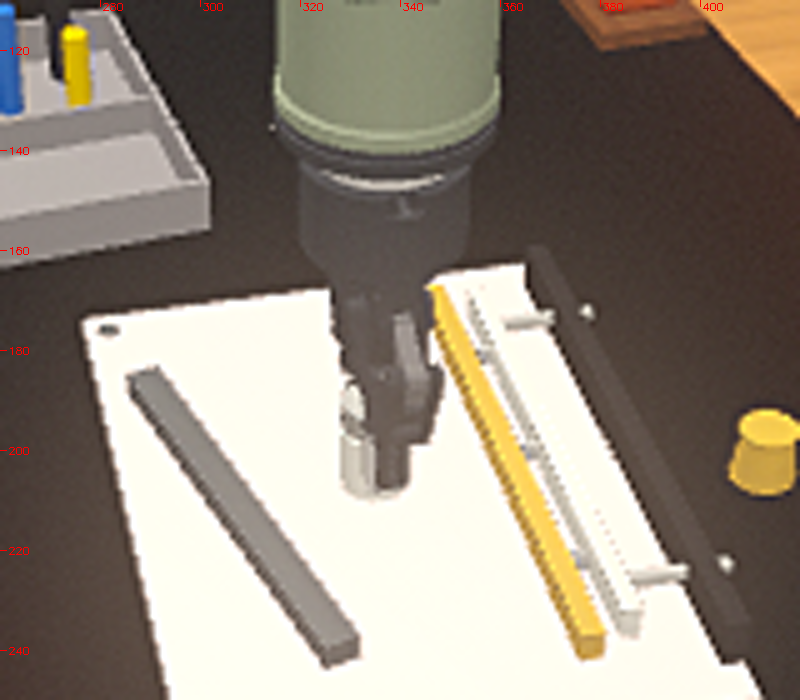

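```bash
python3 -m creep '0 0 -1 0; 0 0 -3 0; 0 0 -6 0; 0 0 -9 0;0 0 -9 0;0 0 -9 0'; python3 - <<'E'
from h import *
m=camera_model('wrist');p,d=read_camera('wrist');cv2.imwrite('pics/w4.png',p[:,:,::-1]);s=read_state();print(s['contact_force'])
p,d=read_camera('side');cv2.imwrite('pics/s4.png',p[:,:,::-1]);crop('pics/s4.png','pics/s4c.png',260,90,420,230,5)
E
```

```text
time: 4.18
eef_pos: [586.3, -8.3, 107.6]
eef_rot: [[-0.075, -0.997, 0.0], [-0.997, 0.075, 0.0], [-0.0, -0.0, -1.0]]
contact_force: [0.5, 0.2, -0.7]
opening: 32.3
[-0.2035013  -0.2016011  -1.10770528]
```

View pics/s4c.png

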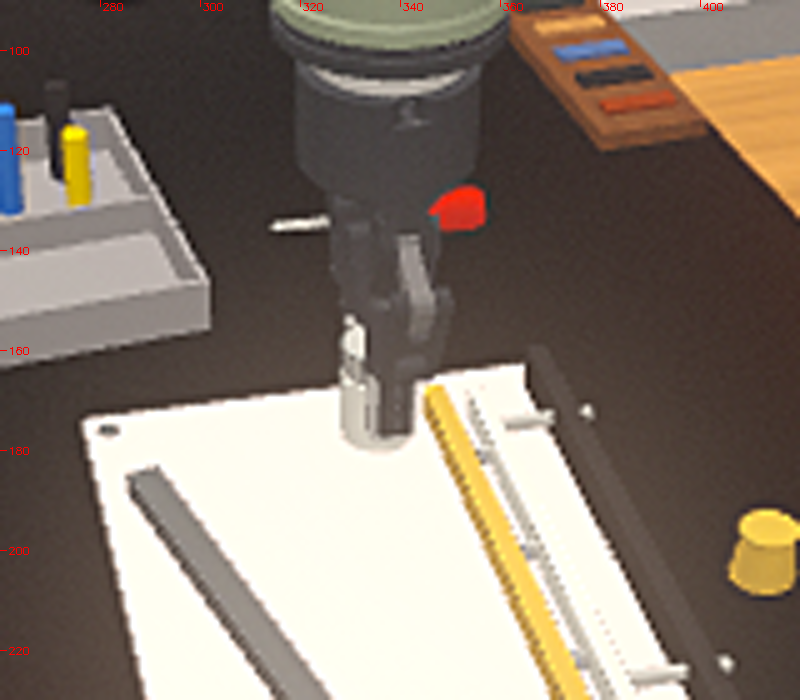

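View pics/w4.png

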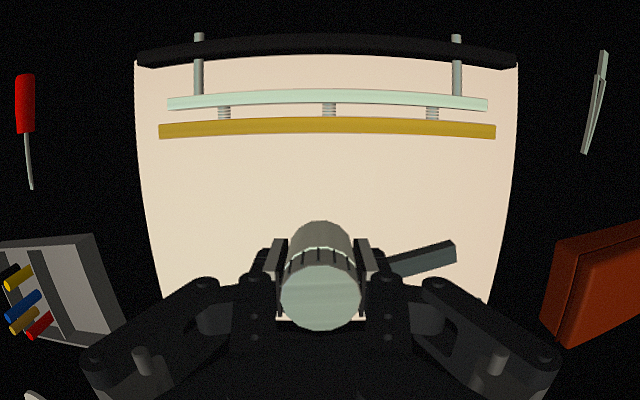

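```bash
python3 -c "
from station import *;print(read_state()['q'])"; python3 -m creep '-4.2 1.6 0 -0.3; -8.3 3.3 0 -0.6; -12.5 4.9 0 -0.9; -16.6 6.5 0 -1.1; -20.8 8.2 0 -1.4; -24.9 9.8 0 -1.7; -29.05 11.44 0 -2; -29.05 11.44 0 -2';  python3 -m creep '0 0 0 0;0 0 0 0'; python3 - <<'E'
from h import *
m=camera_model('wrist');p,d=read_camera('wrist');cv2.imwrite('pics/w5.png',p[:,:,::-1]);s=read_state();print(s['eef_pos'],s['q'])
p,d=read_camera('side');cv2.imwrite('pics/s5.png',p[:,:,::-1]);crop('pics/s5.png','pics/s5c.png',200,40,360,180,5)
p,d=read_camera('top');cv2.imwrite('pics/t5.png',p[:,:,::-1])
E
```

```text
[-0.07383691  0.61804284 -0.01848229  1.80619484  0.016196    0.7183634
 -1.74680889]
time: 5.28
eef_pos: [492.1, 293.4, 106.4]
eef_rot: [[0.208, -0.978, -0.002], [-0.978, -0.208, 0.001], [-0.001, 0.001, -1.0]]
contact_force: [0.5, -2.2, -0.8]
opening: 32.2
time: 5.52
eef_pos: [494.4, 288.6, 106.9]
eef_rot: [[0.201, -0.98, -0.0], [-0.98, -0.201, -0.001], [0.001, 0.0, -1.0]]
contact_force: [-0.3, -0.9, -0.4]
opening: 32.1
[494.42231258 288.79712057 107.01292301] [-0.5740663   0.60047741 -0.08179723  1.84013639  0.07183117  0.70420487
 -2.06455024]
```

View pics/s5c.png

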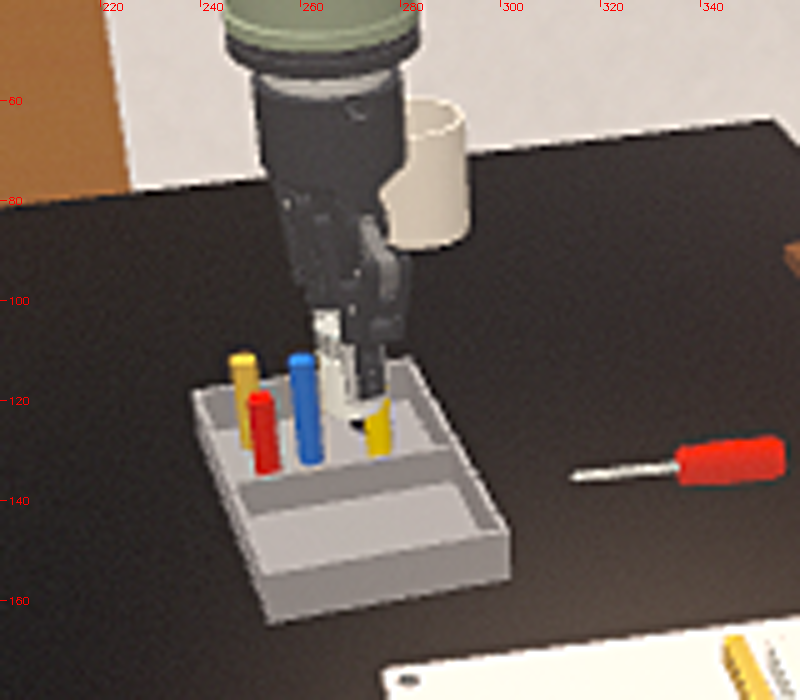

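View pics/w5.png

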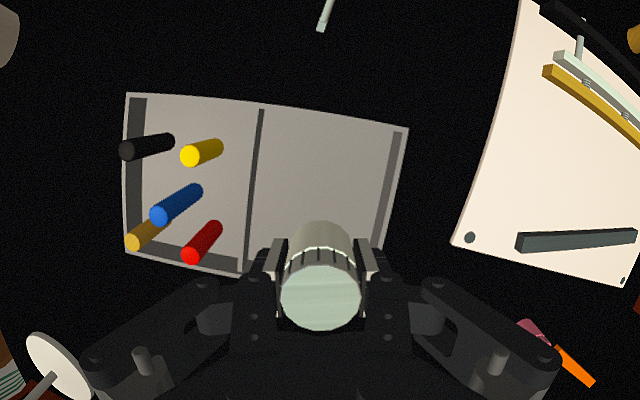

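```bash
python3 - <<'E'
from h import *
for uv in [(127,93),(408,128),(262,110),(245,272)]: print(onz('wrist',*uv,32).round(1))
print(proj('side',(494,290,4)),proj('side',(494,289,97)))
E
python3 -m creep '0 0 3 0; 0 0 6 0; 0 0 8 0; 0 0 8.6 0;0 0 8.8 0; 0 0 8.8 0'
python3 -m creep '0 0 0.1 0; 0 0 0.2 0; 0 0 0.3 0; 0 0 0.3 0'
```

```text
[558.4 458.7  32. ]
[568.1 240.4  32. ]
[559.  344.3  32. ]
[431.2 338.8  32. ]
[273.34039471 148.97686037] [270.93869814 120.58710862]
time: 6.42
eef_pos: [494.4, 290.0, 19.8]
eef_rot: [[0.203, -0.979, 0.001], [-0.979, -0.203, 0.001], [-0.0, -0.001, -1.0]]
contact_force: [0.8, -0.3, 0.2]
opening: 32.4
time: 6.92
eef_pos: [494.0, 289.9, 16.1]
eef_rot: [[0.203, -0.979, -0.0], [-0.979, -0.203, -0.0], [0.0, 0.0, -1.0]]
contact_force: [-0.8, -0.3, -0.6]
opening: 32.2
```

```bash
python3 -m creep '0 0 0.1 0; 0 0 0.15 0; 0 0 0.2 0; 0 0 0.2 0'; python3 -m creep '0 0 0.05 0; 0 0 0.1 0; 0 0 0.1 0'
```

```text
time: 7.42
eef_pos: [494.0, 289.9, 14.1]
eef_rot: [[0.203, -0.979, -0.0], [-0.979, -0.203, -0.0], [0.0, 0.0, -1.0]]
contact_force: [0.4, -1.0, -0.7]
opening: 32.4
time: 7.8
eef_pos: [494.1, 289.9, 13.9]
eef_rot: [[0.203, -0.979, 0.0], [-0.979, -0.203, 0.0], [-0.0, -0.0, -1.0]]
contact_force: [-4.7, -2.1, 16.4]
opening: 32.5
```

Contact with the bay floor is felt at about z 13.9. I'll release and retreat straight up.

```bash
python3 -m creep '0 0 0 0;0 0 0 0;0 0 0 0' 5.2; python3 -m creep '0 0 -2 0; 0 0 -5 0; 0 0 -9 0;0 0 -12 0;0 0 -12 0'; python3 - <<'E'
from h import *
p,d=read_camera('wrist');cv2.imwrite('pics/w6.png',p[:,:,::-1])
p,d=read_camera('side');cv2.imwrite('pics/s6.png',p[:,:,::-1]);crop('pics/s6.png','pics/s6c.png',220,90,320,180,6)
E
```

```text
time: 8.18
eef_pos: [494.0, 289.9, 13.0]
eef_rot: [[0.203, -0.979, -0.0], [-0.979, -0.203, -0.0], [0.0, 0.0, -1.0]]
contact_force: [0.2, -0.5, 0.1]
opening: 52.0
time: 8.8
eef_pos: [495.2, 290.5, 136.6]
eef_rot: [[0.203, -0.979, 0.004], [-0.979, -0.203, 0.003], [-0.002, -0.004, -1.0]]
contact_force: [-0.8, -0.2, -0.5]
opening: 51.8
```

View pics/s6c.png

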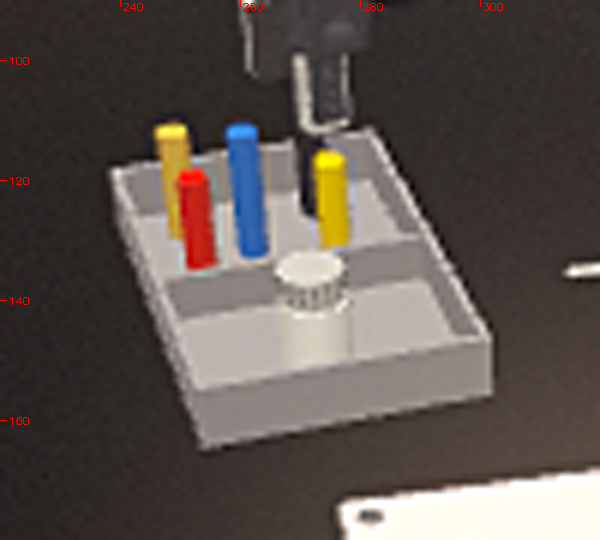

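View pics/w6.png

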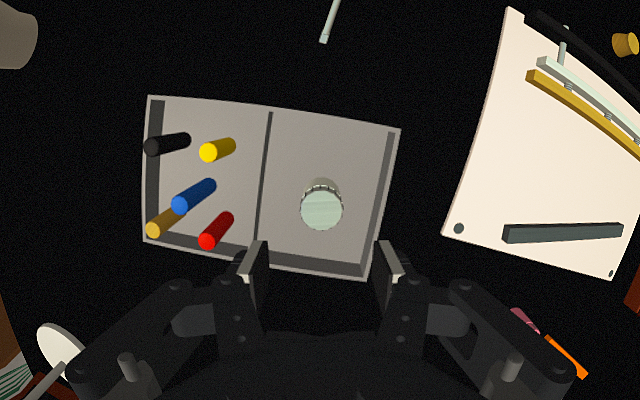

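The canister stands upright in the bay, with its top at (321,208) in the wrist view. Next I'll go behind the bar with the fingers spread along jig y, so that the two fingers are the two push points.

```bash
python3 -m creep '4.1 1.3 0.6 0.3; 8.3 2.6 1.4 0.6; 12.4 3.9 2.3 0.9; 16.6 5.2 3.2 1.1; 20.7 6.5 4.1 1.4; 24.9 7.8 5 1.7; 29.04 9.11 6 2; 29.04 9.11 6 2' 8.5;  python3 -m creep '0 0 0 0;0 0 0 0'; python3 - <<'E'
from h import *
m=camera_model('wrist');p,d=read_camera('wrist');cv2.imwrite('pics/w7.png',p[:,:,::-1]);s=read_state();print(s['eef_pos'],s['q'])
np.set_printoptions(precision=1,suppress=True)
p,d=read_camera('top');cv2.imwrite('pics/t7.png',p[:,:,::-1])
E
```

```text
time: 9.9
eef_pos: [462.3, -16.0, 72.1]
eef_rot: [[-0.08, -0.997, -0.003], [-0.997, 0.08, -0.001], [0.001, 0.003, -1.0]]
contact_force: [0.7, 0.9, 0.4]
opening: 85.4
time: 10.15
eef_pos: [463.9, -11.9, 73.1]
eef_rot: [[-0.073, -0.997, -0.0], [-0.997, 0.073, 0.0], [-0.0, 0.0, -1.0]]
contact_force: [0.5, -0.9, 0.6]
opening: 85.0
[463.86337053 -11.93367748  73.20272958] [-0.08170008  0.53373865 -0.02616465  2.1365268   0.02866921  0.47150212
 -1.77371086]
```

View pics/w7.png

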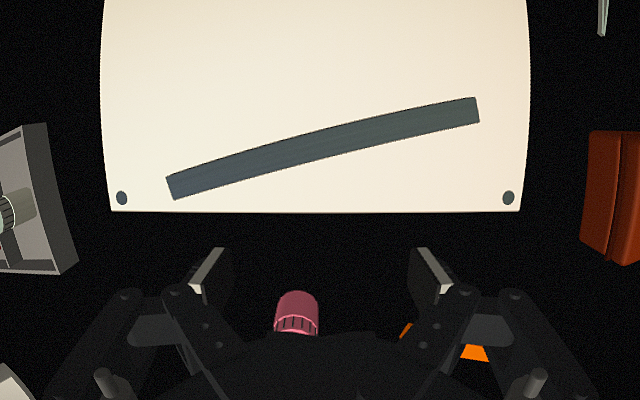

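```bash
python3 - <<'E'
from h import *
print('pink',onz('top',306,271,58).round(1),onz('wrist',297,325,58).round(1))
for u,v in [(166,178),(174,200),(475,97),(480,122)]: print(onz('wrist',u,v,22).round(1))
E
python3 -m creep '0 0 3 0; 0 0 6 0; 0 0 7.1 0; 0 0 7.2 0;0 0 7.2 0'
python3 - <<'E'
from h import *
m=camera_model('wrist');p,d=read_camera('wrist');cv2.imwrite('pics/w8.png',p[:,:,::-1])
p,d=read_camera('side');cv2.imwrite('pics/s8.png',p[:,:,::-1]);crop('pics/s8.png','pics/s8c.png',240,130,400,260,5)
E
```

```text
pink [382.   12.8  58. ] [408.1   7.4  58. ]
[503.1  93.1  22. ]
[486.9  89.8  22. ]
[ 543.2 -121.3   22. ]
[ 526.2 -124.7   22. ]
time: 10.88
eef_pos: [464.2, -12.9, 1.9]
eef_rot: [[-0.075, -0.997, 0.001], [-0.997, 0.075, 0.0], [-0.0, -0.001, -1.0]]
contact_force: [-0.9, 0.1, 0.2]
opening: 85.0
```

View pics/s8c.png

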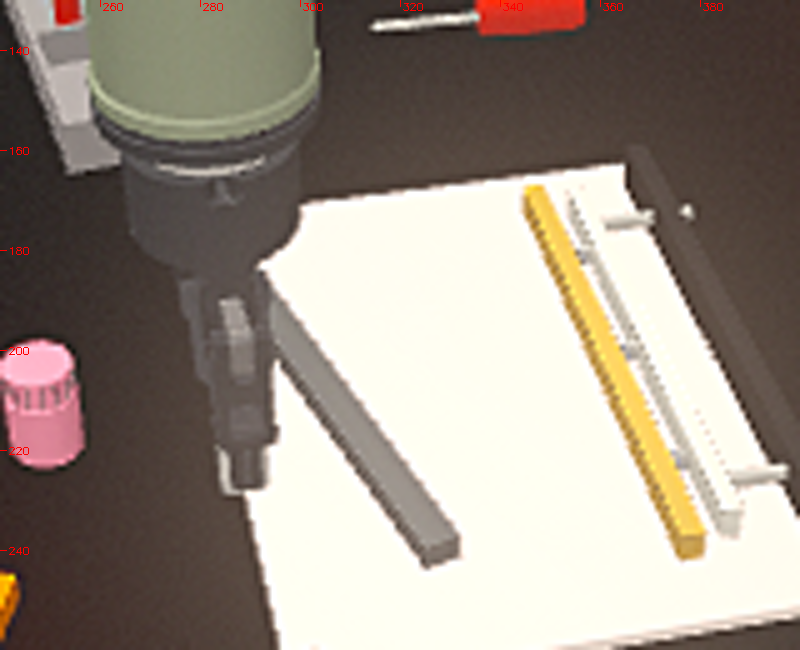

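View pics/w8.png

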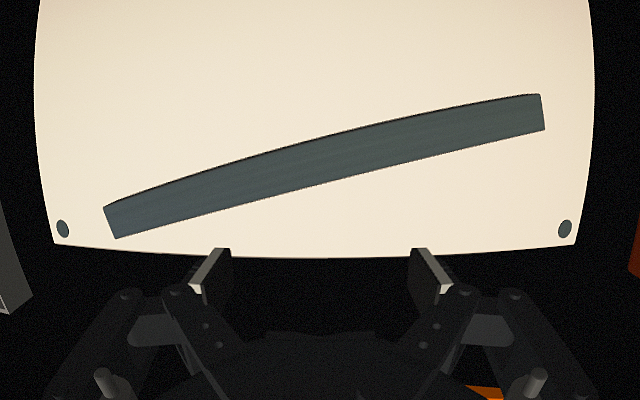

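```bash
python3 - <<'E'
from h import *
s=read_state();p=s['eef_pos'];R=np.array(s['eef_rot'])
for z in (8,12,16,20):
  print(z,[np.round(proj('wrist',p+R@np.array([-42.5,dy,p[2]-z])),0) for dy in (-11,11)],np.round(proj('side',p+R@np.array([50,-11,p[2]-z])),1),np.round(proj('side',p+R@np.array([50,11,p[2]-z])),1))
E
```

```text
8 [array([235., 240.]), array([239., 279.])] [294.5 230.1] [284.8 231.6]
12 [array([233., 244.]), array([237., 283.])] [294.4 228.8] [284.7 230.3]
16 [array([231., 247.]), array([236., 287.])] [294.3 227.5] [284.6 229. ]
20 [array([228., 250.]), array([234., 291.])] [294.2 226.2] [284.5 227.7]
```

```bash
python3 -m creep '0 0 0.35 0; 0 0 0.35 0;0 -1 0.35 0; 0 -2 0.35 0; 0 -3 0.35 0;0 -4 0.35 0;0 -5 0.35 0;0 -5 0.35 0'; python3 - <<'E'
from h import *
m=camera_model('wrist');p,d=read_camera('wrist');cv2.imwrite('pics/w9.png',p[:,:,::-1])
p,d=read_camera('side');cv2.imwrite('pics/s9.png',p[:,:,::-1]);crop('pics/s9.png','pics/s9c.png',240,130,400,260,5)
E
```

```text
time: 11.98
eef_pos: [514.6, -16.8, -2.4]
eef_rot: [[-0.075, -0.997, 0.001], [-0.997, 0.075, 0.0], [-0.0, -0.001, -1.0]]
contact_force: [0.4, -0.4, 0.8]
opening: 84.5
```

View pics/w9.png

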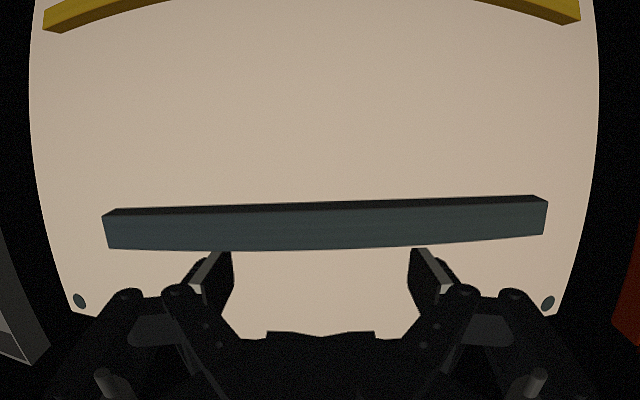

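View pics/s9c.png

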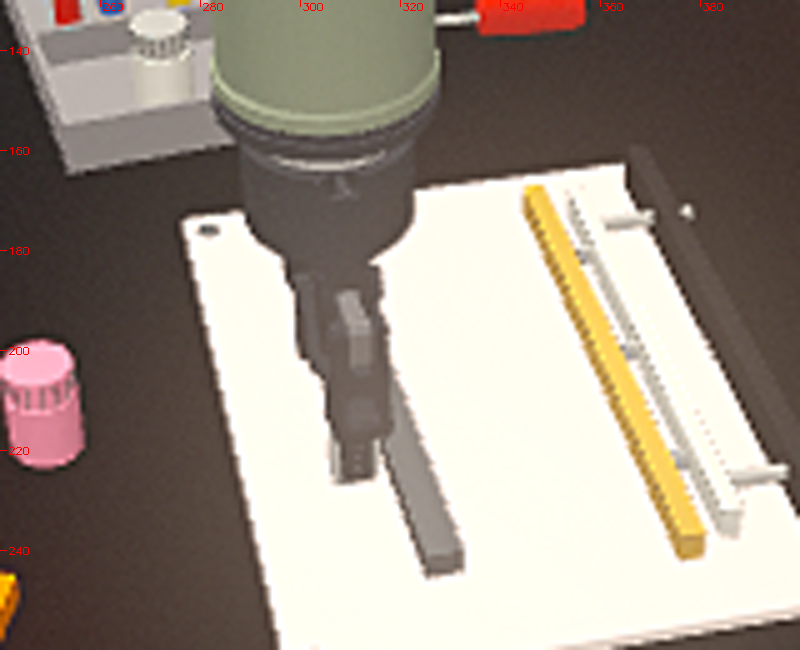

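The bar is swinging parallel to the jaws. I'll continue toward the rail.

```bash
python3 -m creep '0 -0.8 0 0;0 -1.6 0 0;0 -2.4 0 0;0 -3.2 0 0;0 -4 0 0;0 -4.8 0 0;0 -5.6 0 0;0 -6 0 0'; python3 -m creep '0 -0.5 0 0;0 -1 0 0;0 -1.5 0 0;0 -1.5 0 0;0 -1.5 0 0'; python3 - <<'E'
from h import *
m=camera_model('wrist');p,d=read_camera('wrist');cv2.imwrite('pics/w10.png',p[:,:,::-1])
p,d=read_camera('top');cv2.imwrite('pics/t10.png',p[:,:,::-1])
import pickle;pickle.dump(m,open('pics/w10.pkl','wb'));s=read_state();print(s['eef_pos'],s['contact_force'])
p,d=read_camera('side');cv2.imwrite('pics/s10.png',p[:,:,::-1]);crop('pics/s10.png','pics/s10c.png',280,130,400,260,5)
E
```

```text
time: 13.08
eef_pos: [574.0, -21.2, -2.4]
eef_rot: [[-0.075, -0.997, 0.0], [-0.997, 0.075, 0.0], [-0.0, -0.0, -1.0]]
contact_force: [-4.9, 0.0, 4.1]
opening: 85.1
time: 13.7
eef_pos: [588.6, -22.3, -2.3]
eef_rot: [[-0.075, -0.997, 0.0], [-0.997, 0.075, 0.0], [-0.0, -0.0, -1.0]]
contact_force: [-0.1, -0.1, 0.1]
opening: 85.1
[588.45198162 -22.3021013   -2.27610693] [ 0.23542294  0.95383581 -0.14567092]
```

View pics/w10.png

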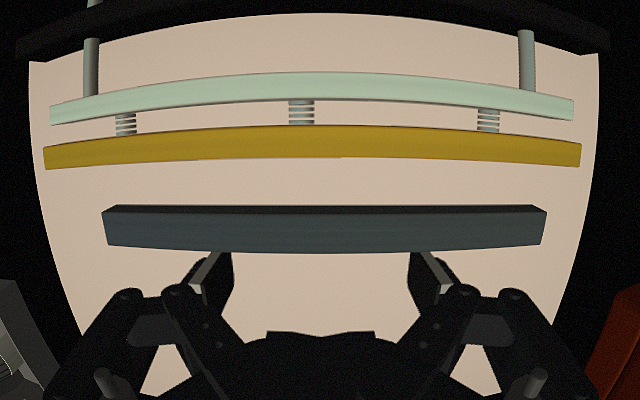

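View pics/s10c.png

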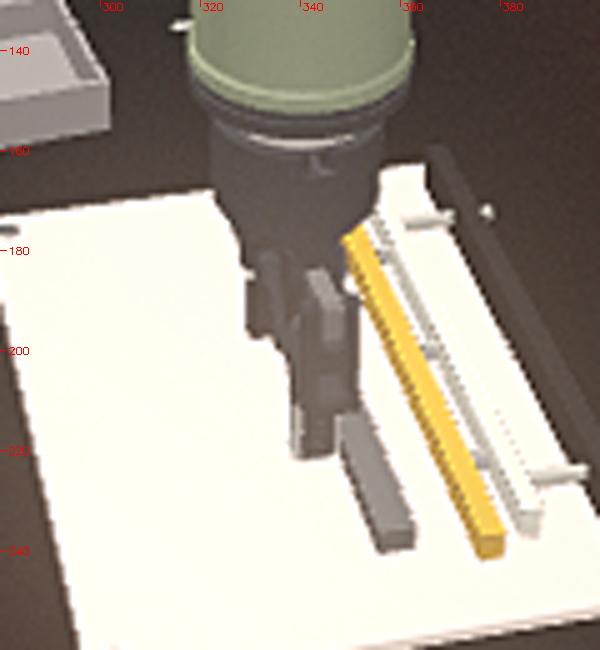

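```bash
python3 - <<'E'
from h import *
import pickle;m=pickle.load(open('pics/w10.pkl','rb'));print(np.array(m['cam_to_world'])[:3,3])
crop('pics/w10.png','pics/w10a.png',30,120,330,270,2);crop('pics/w10.png','pics/w10b.png',310,120,610,270,2)
J=np.array([0.9972,-0.0752])
for n,u,v,z in [('rail',312,158,26),('rail',46,169,26),('rail',580,166,26),('bar',320,213,22),('bar',115,214,22),('bar',534,214,22),('bar low',320,205,8)]:
    P=onz('wrist',u,v,z,m);print(n,P.round(1),round(float(P[:2]@J),1))
print(np.array([588.45,-22.3])@J)
E
```

```text
[658.0070502  -26.92630975 140.24088965]
rail [642.6 -22.7  26. ] 642.5
rail [653.2 114.1  26. ] 642.8
rail [ 634.  -153.1   26. ] 643.7
bar [619.7 -24.   22. ] 619.8
bar [625.6  73.   22. ] 618.3
bar [ 610.4 -126.7   22. ] 618.2
bar low [618.9 -23.9   8. ] 619.0
588.4793000000001
```

View pics/w10a.png

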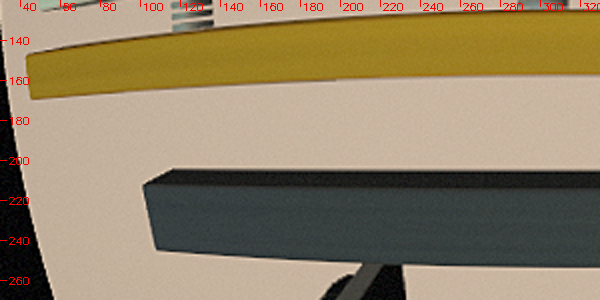

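View pics/w10b.png

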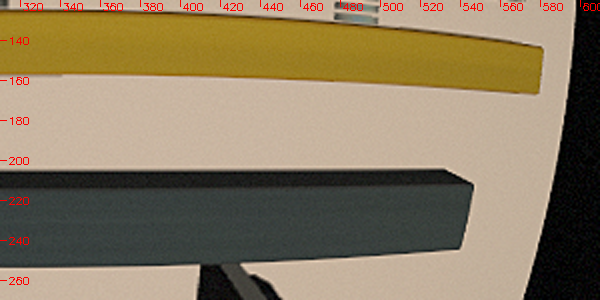

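The gap to the rail is about 23 mm and even along its length. I'll close most of it, then creep in 1 mm at a time, watching the force.

```bash
python3 -m creep '0 -0.5 0 0;0 -1 0 0;0 -1.4 0 0;0 -1.7 0 0;0 -1.9 0 0;0 -2 0 0;0 -2 0 0'; python3 -m creep '0 -0.05 0 0;0 -0.1 0 0;0 -0.1 0 0;0 -0.1 0 0'
```

```text
time: 14.72
eef_pos: [608.4, -23.8, -2.4]
eef_rot: [[-0.075, -0.997, 0.0], [-0.997, 0.075, 0.0], [-0.0, -0.0, -1.0]]
contact_force: [-1.6, -0.8, 0.2]
opening: 84.8
time: 15.22
eef_pos: [609.4, -23.9, -2.4]
eef_rot: [[-0.075, -0.997, 0.0], [-0.997, 0.075, 0.0], [-0.0, -0.0, -1.0]]
contact_force: [-0.7, 0.1, -0.2]
opening: 85.1
```

```bash
python3 - <<'E'
from h import *
m=camera_model('wrist');p,d=read_camera('wrist');cv2.imwrite('pics/w11.png',p[:,:,::-1])
crop('pics/w11.png','pics/w11a.png',20,170,320,270,2);crop('pics/w11.png','pics/w11b.png',310,170,610,270,2)
cv2.imwrite('pics/w11c.png',np.vstack([cv2.imread('pics/w11a.png'),cv2.imread('pics/w11b.png')]))
E
```

```text
(no output)
```

View pics/w11c.png

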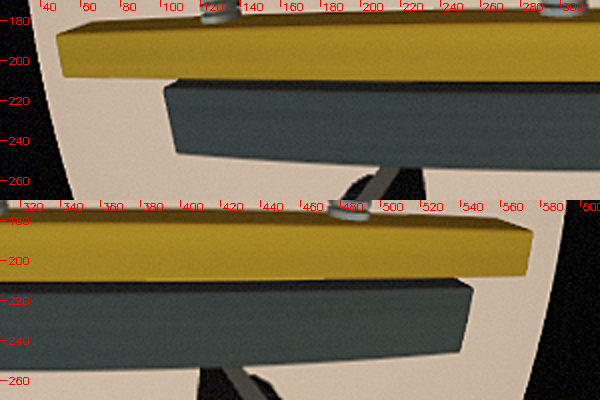

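The bar is now only a couple of millimetres from the rail (rail edge row ~211, bar edge ~214) and parallel to it. I'll make fine steps.

```bash
python3 -m creep '0 -0.05 0 0;0 -0.1 0 0;0 -0.1 0 0;0 -0.1 0 0' ; python3 -m creep '0 -0.05 0 0;0 -0.1 0 0;0 -0.1 0 0;0 -0.1 0 0'
```

```text
time: 15.78
eef_pos: [610.4, -24.0, -2.4]
eef_rot: [[-0.075, -0.997, 0.0], [-0.997, 0.075, 0.0], [-0.0, -0.0, -1.0]]
contact_force: [-1.6, 0.4, -0.6]
opening: 85.2
time: 16.27
eef_pos: [611.4, -24.0, -2.4]
eef_rot: [[-0.075, -0.997, 0.0], [-0.997, 0.075, 0.0], [-0.0, -0.0, -1.0]]
contact_force: [-0.7, 0.3, -0.2]
opening: 84.7
```

```bash
python3 -m creep '0 -0.05 0 0;0 -0.1 0 0;0 -0.1 0 0;0 -0.1 0 0'
```

```text
time: 16.77
eef_pos: [612.4, -24.1, -2.4]
eef_rot: [[-0.075, -0.997, 0.0], [-0.997, 0.075, 0.0], [-0.0, -0.0, -1.0]]
contact_force: [-1.1, -1.0, -0.7]
opening: 85.5
```

```bash
python3 -m creep '0 -0.03 0 0;0 -0.06 0 0;0 -0.1 0 0'; python3 -m creep '0 -0.03 0 0;0 -0.06 0 0'
```

```text
time: 17.15
eef_pos: [613.0, -24.2, -2.4]
eef_rot: [[-0.075, -0.997, -0.001], [-0.997, 0.075, -0.0], [0.0, 0.001, -1.0]]
contact_force: [-5.9, -0.7, 2.0]
opening: 85.4
time: 17.4
eef_pos: [613.3, -24.2, -2.4]
eef_rot: [[-0.075, -0.997, -0.001], [-0.997, 0.075, -0.0], [0.0, 0.001, -1.0]]
contact_force: [-7.4, 0.8, 4.6]
opening: 85.0
```

```bash
python3 -m creep '0 0 0 0;0 0 0 0'; python3 - <<'E'
from h import *
F=[]
for i in range(4):
    m=camera_model('wrist');p,d=read_camera('wrist');F.append(read_state()['contact_force'])
print(np.round(F,1));cv2.imwrite('pics/w12.png',p[:,:,::-1])
crop('pics/w12.png','pics/w12a.png',20,170,320,270,2);crop('pics/w12.png','pics/w12b.png',310,170,610,270,2)
cv2.imwrite('pics/w12c.png',np.vstack([cv2.imread('pics/w12a.png'),cv2.imread('pics/w12b.png')]))
E
```

```text
time: 17.65
eef_pos: [613.3, -24.2, -2.4]
eef_rot: [[-0.075, -0.997, -0.001], [-0.997, 0.075, -0.0], [0.0, 0.001, -1.0]]
contact_force: [-6.9, -0.2, 3.0]
opening: 84.7
[[-6.6 -0.2  3.5]
 [-6.6 -0.2  4.1]
 [-6.8  0.6  3.4]
 [-6.3  0.8  3.7]]
```

View pics/w12c.png

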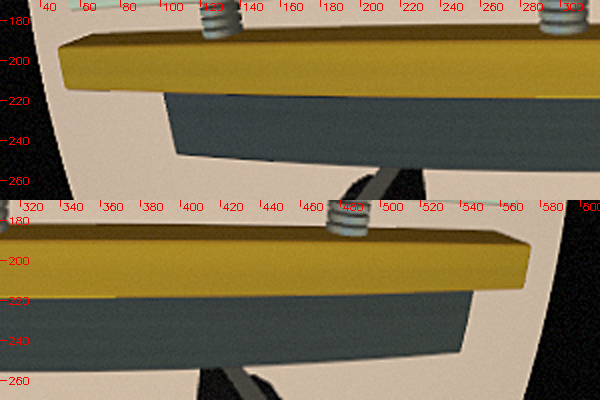

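The bar is flush along its whole length and the rail is yielding, with a steady push of 6.6 N. I'll press slightly further, to about 10 N at the finger, of which friction takes some.

```bash
python3 -m creep '0 -0.02 0 0;0 -0.04 0 0;0 -0.06 0 0;0 -0.06 0 0'
```

```text
time: 18.35
eef_pos: [613.6, -24.3, -2.4]
eef_rot: [[-0.075, -0.997, -0.002], [-0.997, 0.075, -0.0], [0.0, 0.002, -1.0]]
contact_force: [-8.2, 0.3, 6.2]
opening: 84.9
```

```bash
python3 -m creep '0 0 -0.03 0;0 -0.0 -0.06 0; 0 0 -0.06 0'; python3 -m creep '0 -0.02 0 0;0 -0.04 0 0;0 -0.05 0 0;0 -0.05 0 0'
```

```text
time: 18.73
eef_pos: [613.7, -24.3, -2.2]
eef_rot: [[-0.075, -0.997, -0.002], [-0.997, 0.075, -0.0], [0.0, 0.002, -1.0]]
contact_force: [-6.2, 0.3, -2.4]
opening: 85.1
time: 19.23
eef_pos: [613.9, -24.3, -2.3]
eef_rot: [[-0.074, -0.997, -0.002], [-0.997, 0.074, -0.0], [0.0, 0.002, -1.0]]
contact_force: [-6.9, 0.5, -1.1]
opening: 85.2
```

```bash
python3 -m creep '0 -0.02 0 0;0 -0.04 0 0;0 -0.06 0 0;0 -0.08 0 0;0 -0.08 0 0;0 -0.08 0 0'
```

```text
time: 19.98
eef_pos: [614.2, -24.3, -2.3]
eef_rot: [[-0.074, -0.997, -0.003], [-0.997, 0.074, -0.0], [0.0, 0.003, -1.0]]
contact_force: [-10.2, 0.3, 1.9]
opening: 85.0
```

The push is about 10 N with little bearing-down. I'll hold briefly, then back off slowly.

```bash
python3 -m creep '0 0 0 0;0 0 0 0;0 0 0 0'; python3 -m creep '0 0.05 0 0;0 0.1 0 0;0 0.15 0 0;0 0.2 0 0;0 0.3 0 0;0 0.5 0 0;0 1 0 0;0 2 0 0'; python3 - <<'E'
from h import *
m=camera_model('wrist');p,d=read_camera('wrist');s=read_state();print(s['contact_force'].round(1) if hasattr(s['contact_force'],'round') else s['contact_force']);cv2.imwrite('pics/w13.png',p[:,:,::-1])
crop('pics/w13.png','pics/w13a.png',20,120,320,240,2);crop('pics/w13.png','pics/w13b.png',310,120,610,240,2)
cv2.imwrite('pics/w13c.png',np.vstack([cv2.imread('pics/w13a.png'),cv2.imread('pics/w13b.png')]))
E
```

```text
time: 20.35
eef_pos: [614.2, -24.3, -2.3]
eef_rot: [[-0.074, -0.997, -0.003], [-0.997, 0.074, -0.0], [0.0, 0.003, -1.0]]
contact_force: [-9.7, 0.7, 0.5]
opening: 84.6
time: 21.35
eef_pos: [595.7, -22.9, -1.6]
eef_rot: [[-0.075, -0.997, 0.001], [-0.997, 0.075, 0.0], [-0.0, -0.001, -1.0]]
contact_force: [0.4, 0.0, 0.5]
opening: 84.7
[ 0.2 -0.7  1. ]
```

View pics/w13c.png

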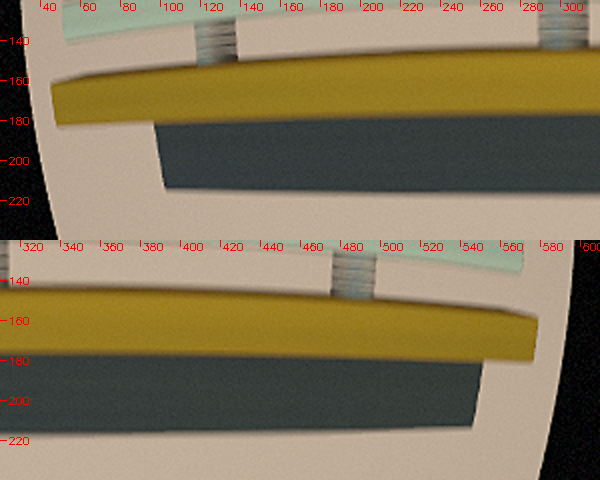

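The bar lies flush against the rail after release. I'll raise the arm clear and check the angle.

```bash
python3 -m creep '0 1 0 0;0 1.5 -1 0;0 1.5 -4 0;0 1.5 -8 0; 0 1.5 -11 0;0 1.5 -11 0'; python3 - <<'E'
from h import *
m=camera_model('wrist');p,d=read_camera('wrist');s=read_state();print(s['eef_pos'],s['contact_force'],s['time']);cv2.imwrite('pics/w14.png',p[:,:,::-1])
import pickle;pickle.dump(m,open('pics/w14.pkl','wb'))
p,d=read_camera('top');cv2.imwrite('pics/t14.png',p[:,:,::-1])
p,d=read_camera('side');cv2.imwrite('pics/s14.png',p[:,:,::-1])
crop('pics/w14.png','pics/w14c.png',140,70,500,270,2)
E
```

```text
time: 22.15
eef_pos: [582.1, -21.8, 111.1]
eef_rot: [[-0.075, -0.997, 0.004], [-0.997, 0.075, 0.0], [-0.0, -0.004, -1.0]]
contact_force: [-0.2, -0.4, -0.5]
opening: 84.9
[581.35467934 -21.77111885 109.57083159] [-0.7469307  -0.21434845 -0.12996237] 22.2
```

View pics/w14c.png

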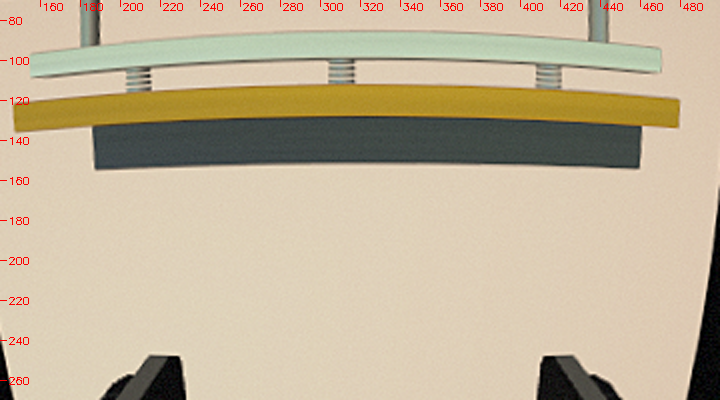

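View pics/s14.png

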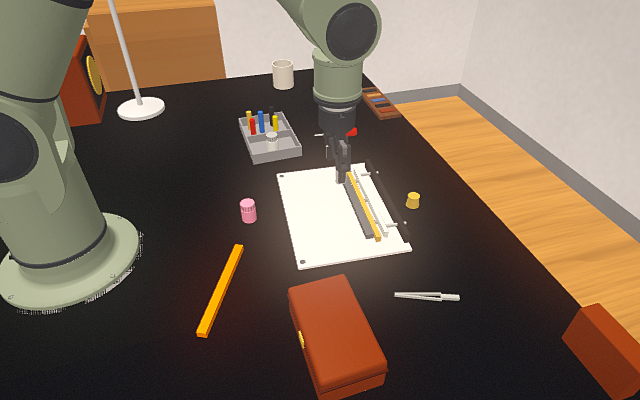

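```bash
python3 - <<'E'
from h import *
import pickle
J=np.array([0.9972,-0.0752]);Y=np.array([0.0752,.9972])
for f,us in [('w2',(180,250,300,350,400,470)),('w14',(190,250,290,340,390,450))]:
    m=pickle.load(open(f'pics/{f}.pkl','rb'));im=cv2.cvtColor(cv2.imread(f'pics/{f}.png'),cv2.COLOR_BGR2HSV).astype(int);g=cv2.imread(f'pics/{f}.png').astype(int)
    B=[];Rb=[];Rf=[]
    for u in range(us[0],us[-1]):
        col=im[60:220,u]; br=np.where((abs(col[:,0]-24)<6)&(col[:,1]>140))[0]
        if len(br)<5: continue
        Rb.append(onz('wrist',u,60+br.min()-.5,26,m));Rf.append(onz('wrist',u,60+br.max()+.5,26,m))
        if f=='w14':
            v=60+br.max()+4
            while g[v,u].sum()<330: v+=1
            B.append(onz('wrist',u,v-.5,22,m))
    for n,P in (('rail back',Rb),('rail front',Rf),('bar near',B)):
        if len(P):
            P=np.array(P)[:,:2];k,c=np.polyfit(P@Y,P@J,1);print(f,n,'x',round(c+k*-20,1),'slope rad vs J',round(k,4),len(P))
E
```

```text
w2 rail back x 654.9 slope rad vs J -0.006 290
w2 rail front x 643.3 slope rad vs J -0.0013 290
w14 rail back x 654.8 slope rad vs J -0.0019 260
w14 rail front x 643.3 slope rad vs J -0.0021 260
w14 bar near x 625.7 slope rad vs J -0.0033 260
```

```bash
python3 - <<'E'
from h import *
a=cv2.imread('pics/top0.png').astype(int);b=cv2.imread('pics/t14.png').astype(int)
for n,(x0,y0,x1,y1) in dict(case=(420,200,530,265),tweez=(430,120,460,180),loupe=(325,95,350,120),driver=(175,105,205,170)).items(): print(n,abs(a[y0:y1,x0:x1]-b[y0:y1,x0:x1]).mean().round(2))
print(job_done())
E
```

```text
case 42.71
tweez 35.53
loupe 98.61
driver 37.56
the job is handed in; nothing more can be done
None
```

The image differences are larger than I expected. I'll look at that top picture to see why.

View pics/t14.png

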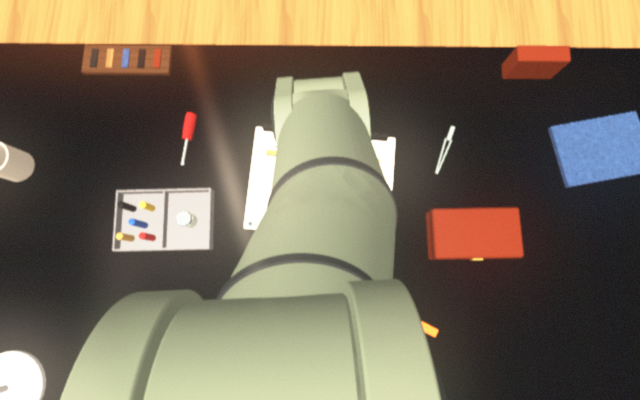

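```bash
python3 - <<'E'
from h import *
a=cv2.imread('pics/side0.png').astype(int);b=cv2.imread('pics/s14.png').astype(int)
for n,(x0,y0,x1,y1) in dict(case=(285,275,390,400),tweez=(390,285,465,305),loupe=(403,188,424,212),table=(250,330,280,380)).items(): print(n,abs(a[y0:y1,x0:x1]-b[y0:y1,x0:x1]).mean().round(2))
E
```

```text
case 2.0
tweez 1.86
loupe 1.99
table 2.77
```

I placed the canister in the caddy's empty bay, pushed the bar against the rail, and handed the job in at about 22 s of the 72 s. `job_done` gives no verdict, so what follows rests on my own checks.

- **Canister:** I gripped it across the jig's y and set it down when I felt the bay floor. The cameras show it upright near the centre of the empty bay.
- **Bar:** I pushed it with the two spread fingers as the two contact points. The steady push at the rail was about 10 N at the tool. Taking off plate friction, I estimate 5–8 N on the rail, which gave by 1.5–2 mm. I then backed off in small steps and raised the arm clear.

**Last checks:**
- **Parallel:** in the wrist picture the bar lies along the rail to within about 2 mrad (the limit is 20).
- **Contact:** no gap was visible along the bar. The view cannot show a gap under about 0.75 mm, and the remaining spring compression (expected 0.4–0.8 mm) was too small to measure. That the bar still presses on the rail is inferred from friction, not measured.
- **Robot clear:** the tool force reads only noise, under 1 N.
- **Other objects:** a comparison of top pictures before and after, made as I handed in, gave large differences. Viewed afterwards, the later top picture is brighter overall and the arm hides part of it, including the loupe. In it the case, tweezers and screwdriver are where they were. The side pictures differ only by noise for the case, tweezers and loupe.

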